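# Close the casting mould on its two guide pins

### The arm

A 6-joint arm with a two-finger parallel gripper is mounted at the origin on a cart in front of the work surface, level with it; the furniture and walls round the work are solid. World frame = base frame: x ahead of the robot, y to its left, z up, the work surface at z = 0. Lengths are in m, angles in rad, forces in N, time in s.
With the tool pointing down it reaches from about 0.275 to 0.85 m from the base axis. Payload 5.2 kg.
Tool frame: the origin (TCP) lies midway between the tips of the shut fingers; the grasp point (between the pads) lies manip.pinch_z behind it (manip.pinch_z is the distance from the TCP to the grasp point, in m); z points along the fingers, y is the direction in which the jaws open and shut (so a half turn about z gives the same grasp; the last joint's range is limited). The gripper opens to 85 mm and grips with 20 to 120 N. Pads are 22 mm wide; open, the fingers measure 114 mm over their backs; the gripper's body (76 mm by 85 mm) begins 54 mm behind the grasp point. The pads swing forward as they close: fully open they stand 13 mm farther back than shut.
Start: joints at [0.996, 0.259, 1.535, -0, 1.348, -0.203], TCP at [0.2, 0.512, 0.208] pointing down, gripper open.
Joint ranges: [-3.14, 3.14], [-0.91, 2.08], [0.19, 2.58], [-1.22, 4.36], [0.22, 2.71], [-3.12, 3.12]. Speed limits (rad/s): [2.57, 2.57, 3.14, 3.14, 3.14, 3.14].

### API

Orientations are given as a 3x3 rotation matrix whose columns are the frame's x, y, z axes.
In Python, from cell import manip, camera gives the robot as it stands.
- The arm moves only by the tool arm_command, never from a script. Its argument "commands" is a list of rows, each a list of 6 numbers: the shift along the tool's x, y, z in mm, then the turn, a rotation vector about the tool's x, y, z in rad. In form: [[x, y, z, ax, ay, az], ...]. A call has 1 to 5 rows; each row shifts and turns the commanded pose from where the row before left it, along the tool's axes as they then stand; what a row does not reach is not made up. A row lasts 1/8 s, in which the tool goes at most 62.5 mm and 10.7 degrees, less where a joint would pass 70% of its speed; a pose out of reach is approached as far as the arm can. A call is refused whole if a number of a shift passes 62.5 or a number of a turn 0.188, either way. A call with a gripper value outside its range is refused whole. "gripper" is the gripper's target within -1 to 1 (fully open at 1, half-way at 0, shut at -1), set as the call begins (left out, the last holds). The fingers move at their own pace and stop on an object; "force" is the grip in N (left out, the last holds). Time passes only in rows, so rows that do not move let the fingers close. It gives the time, the measured TCP pose, the force and the opening at its end, in the units of the state.
- manip.get_state(): the state, without advancing time (a new reading comes with each control period).
- camera(name): name is "scene" or "top" or "wrist"; returns a dict with "pixels" (384x512x3 uint8, red, green, blue), "camera_matrix" (3x3 intrinsics, pixels), "R" (3x3) and "t" (3): a world point X has camera coordinates R X + t. Camera axes: x right, y down, z forward; pixel columns grow to the right and rows downward; lengths in m; the calibration is good to about 2 mm. A picture is of the moment at which its call begins. There is no depth.
- manip.hand_in(): hands the job in, once; it reports no verdict.
The state is a dict: "time_s": time; "q": joint angles; "joint_vel": joint speeds; "joint_efforts": joint torques, N m; "tool_pos": TCP position; "ee_rot": TCP orientation; "ft_force": force on the tool from outside, world axes, zero at the start; "ft_torque": the same for the moment, N m; "gripper_width": opening from 0.0 (shut) to 1.0 (fully open).
Only numpy, scipy, OpenCV 4.12 (cv2) and the standard library are available. Lean on these libraries where they do the work, as an engineer would, in place of code of your own. Each camera call takes 0.05 s, during which the arm holds its last target.

### The job

Close the teal two-part casting mould on the workbench: take the teal top plate by the bar on its back and lower it level over the two steel guide pins until it lies flat on the teal base. Keep hold of it until it is all the way down, then let go. The clay-coloured top plate belongs to another mould; leave it where it is.

Things in the scene. Friction and masses are not known exactly. Their poses are not given: they have to be found in the camera images.
- mould_seat (a point): Centre of the flat upper face of the fixed teal mould base, a block 160 (x) x 90 (y) x 24 mm with a shallow cavity of plaster stones; z up, x roughly ahead. A lamp hangs behind right of it. Two upright steel guide pins stand on this face at x = +50 and -50 mm, y = 0: 18 mm thick for 18 mm, then tapering to a 6 mm tip 42 mm above the face. Closed, teal_top_grip is 40 mm straight above this point.
- teal_top_grip (a point): Grip point in the bar on the loose teal top plate, 40 mm above its underside. Plate 140 (x) x 80 (y) x 16 mm, 0.15-0.35 kg, flat on the bench, x roughly away from the robot, z up; 26 mm through-holes at x = +50 and -50 mm, y = 0, fit the pins, either way round. Central darker bar: 50 mm along x, 24 mm thick in y (grip across this), top 34 mm above the plate, 10 mm above this point.
- clay_top: Similar loose top plate of another mould, clay-orange, 170 x 80 x 16 mm with a 34 mm high bar; its holes at x = +65 and -65 mm do not fit the pins. Origin at the centre of its underside, x along its length, z up. It lies beside the teal top plate, on either side; not to be moved.

How it is judged:
On the way, in this order (a step that is already met when the one before it is completed fails the run):
1. the teal top plate, held level, is threaded on both guide pins (its underside 8 to 35 mm above the base, within 12 mm of centre and 10 degrees of the base's direction) (z of teal_top_grip in the frame of mould_seat between 0.048 and 0.075 m and horizontal distance between teal_top_grip and mould_seat below 0.012 m and angle between the x axis of teal_top_grip and the x axis of mould_seat, either way round below 0.17 rad and angle between teal_top_grip's own z axis and vertical below 0.175 rad and contact force between the fingers and teal_top above 0.5 N), for 0.1 s.
2. it is down within 6 mm of the base while still held (z of teal_top_grip in the frame of mould_seat below 0.046 m and horizontal distance between teal_top_grip and mould_seat below 0.012 m and angle between the x axis of teal_top_grip and the x axis of mould_seat, either way round below 0.17 rad and angle between teal_top_grip's own z axis and vertical below 0.175 rad and contact force between the fingers and teal_top above 0.5 N), for 0.1 s.
At the end, for the whole second after the job is handed in: The teal top plate lies flat on the teal base over both pins (underside within 3 mm of the base's upper face, level within about 3 degrees, centred within 12 mm, in line within 10 degrees), released and at rest; the clay-coloured plate is within 30 mm of where it started (z of teal_top_grip in the frame of mould_seat between 0.037 and 0.043 m and horizontal distance between teal_top_grip and mould_seat below 0.012 m and angle between the x axis of teal_top_grip and the x axis of mould_seat, either way round below 0.17 rad and angle between teal_top_grip's own z axis and vertical below 0.05 rad and linear speed of teal_top below 0.02 m/s and distance of clay_top from where it was at the start of the episode below 0.03 m); the robot touches nothing.
It fails at once if the clay-coloured plate is moved more than 30 mm (distance of clay_top from where it was at the start of the episode above 0.03 m).
It also fails if it takes over 38 s, if anything falls off the work surface, if the arm or the gripper's body presses on something with over 40 N, if the wrist force passes 120 N, or if a joint passes its speed limit or range.

## Working session

There is one attempt and no reset: what is moved stays moved. The work goes in short steps, Python scripts to look and compute and a tool call to move; the robot and the scene stay as the last step left them, time stands still between calls to the robot, and variables do not carry over. Pictures are saved under pics/ and viewed, and the job is handed in when it is done.

Besides the shell and the picture viewer there is one more tool, called after "Request:" as name(argument=value, ...), one argument or row to a line, values as JSON. arm_command: Moves the arm, as the interface text tells. Its arguments: {"type":"object","properties":{"commands":{"type":"array","items":{"type":"array","items":{"type":"number"}}},"gripper":{"type":"number"},"force":{"type":"number"}},"required":["commands"]}

```bash
mkdir -p pics; ls
python3 - <<'E'
from cell import manip, camera
import cv2,numpy as np,pickle
d={}
for n in("scene","top","wrist"):
    c=camera(n); d[n]=c
    cv2.imwrite(f"pics/{n}0.png",cv2.cvtColor(np.asarray(c["pixels"]),cv2.COLOR_RGB2BGR))
    print(n,np.round(-np.array(c["R"]).T@np.array(c["t"]),3))
pickle.dump(d,open("v0.pkl","wb"))
print(manip.pinch_z); s=manip.get_state(); print(s["time_s"],s["tool_pos"],np.round(s["ee_rot"],3),s["gripper_width"])
E
```

```text
pics
scene [ 0.153 -0.484  0.449]
top [0.41  0.18  0.913]
wrist [0.124 0.541 0.374]
0.0187
0.15 [0.19954776 0.51207602 0.20758316] [[-0.932  0.363 -0.001]
 [ 0.363  0.932 -0.001]
 [ 0.    -0.001 -1.   ]] 0.9966405450731515
```

View pics/top0.png

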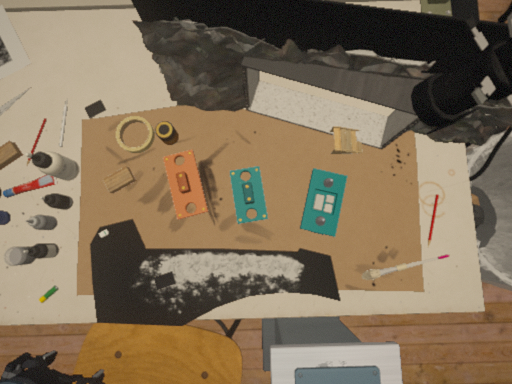

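View pics/scene0.png

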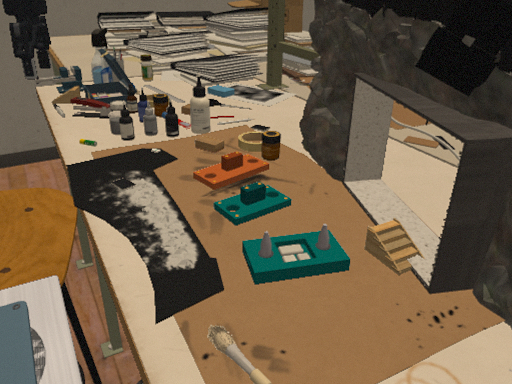

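View pics/wrist0.png

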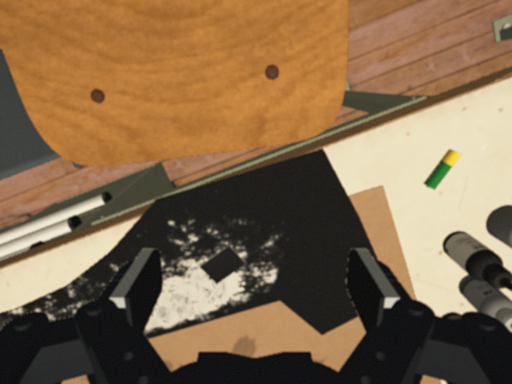

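Top view: the base is near (324,202) with pins at (327,183) and (321,221). The teal plate is near (248,195), the clay plate near (185,183), and the lamp near (440,95). Next I'll zoom in and measure.

```bash
cat > h.py <<'E'
import numpy as np,cv2,pickle
def ray(c,uv,z):
    K=np.array(c["camera_matrix"]);R=np.array(c["R"]);t=np.array(c["t"])
    C=-R.T@t; uv=np.atleast_2d(uv).astype(float)
    d=(np.linalg.inv(K)@np.c_[uv,np.ones(len(uv))].T).T@R
    return C+d*((z-C[2])/d[:,2])[:,None]
def proj(c,X):
    K=np.array(c["camera_matrix"]);p=(np.array(c["R"])@np.atleast_2d(X).T).T+np.array(c["t"]);p=p@K.T
    return p[:,:2]/p[:,2:]
def teal(c,vmin=40):
    h=cv2.cvtColor(np.asarray(c["pixels"]),cv2.COLOR_RGB2HSV)
    return cv2.inRange(h,(80,120,vmin),(98,255,255))
E
python3 - <<'E'
from h import *
d=pickle.load(open("v0.pkl","rb"))
for n,zs in (("top",0),):
    c=d[n]; m=teal(c)
    hsv=cv2.cvtColor(np.asarray(c["pixels"]),cv2.COLOR_RGB2HSV)
    cs,_=cv2.findContours(m,cv2.RETR_EXTERNAL,cv2.CHAIN_APPROX_NONE)
    for k in cs:
        if cv2.contourArea(k)<200: continue
        u=cv2.boundingRect(k)[0]; z=0.016 if u<280 else 0.024
        P=ray(c,k[:,0,:]+0.0,z)[:,:2].astype(np.float32)
        r=cv2.minAreaRect(P*1000); print(cv2.contourArea(k),cv2.boundingRect(k),z,np.round(r[0],1),np.round(r[1],1),round(r[2],1))
im=cv2.cvtColor(np.asarray(d["top"]["pixels"]),cv2.COLOR_RGB2BGR)[150:250,150:360]
cv2.imwrite("pics/z1.png",cv2.resize(im,None,fx=3.8,fy=3.8,interpolation=cv2.INTER_CUBIC))
im=cv2.cvtColor(np.asarray(d["scene"]["pixels"]),cv2.COLOR_RGB2BGR)[140:290,190:360]
cv2.imwrite("pics/z2.png",cv2.resize(im,None,fx=4,fy=4,interpolation=cv2.INTER_CUBIC))
E
```

```text
1995.5 (301, 169, 45, 67) 0.024 [505.5  12.2] [ 87.1 157.8] 75.2
1329.0 (231, 168, 35, 55) 0.016 [531.1 204.1] [135.7  74.5] 7.7
```

View pics/z1.png

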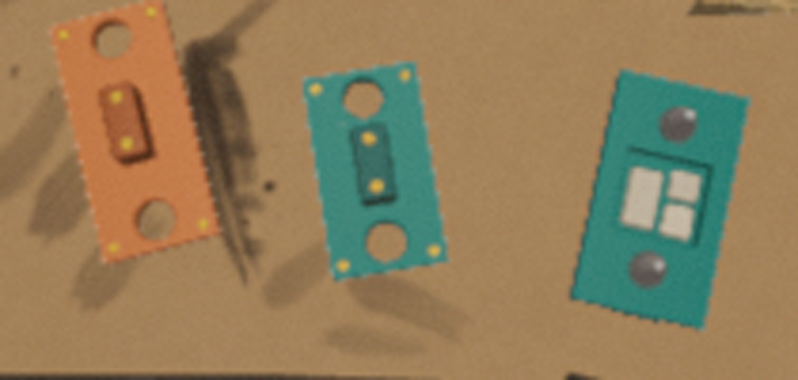

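View pics/z2.png

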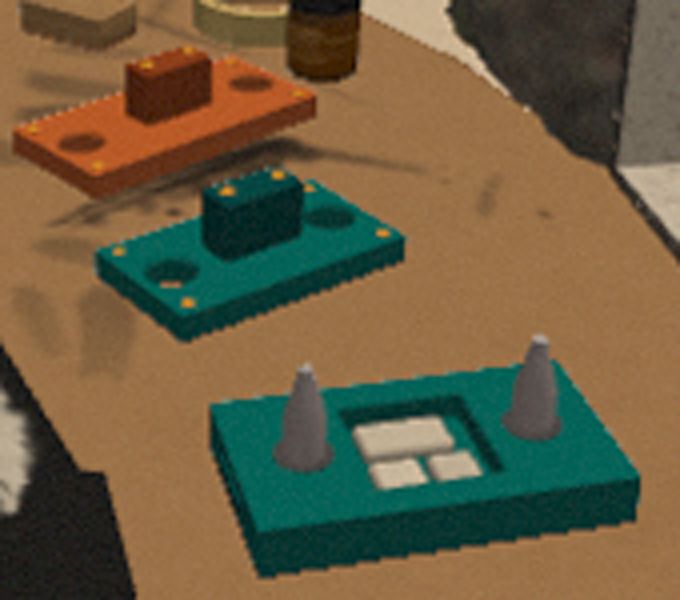

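Run:
```python
from h import *
d=pickle.load(open("v0.pkl","rb"));s=d["scene"];t=d["top"]
o=lambda p,x,y,f:np.array(p)/f+np.array([x,y])-0.5+0.5/f
tips=ray(s,[o((306,369),190,140,4),o((540,339),190,140,4)],0.066)
print("pin tips scene",np.round(tips*1000,1),tips.mean(0)*1000,np.hypot(*(tips[0]-tips[1])[:2]),np.degrees(np.arctan2(*(tips[1]-tips[0])[[1,0]])))
h=ray(t,[o((386,241),150,150,3.8),o((362,98),150,150,3.8)],0.016)
print("holes top",np.round(h*1000,1),h.mean(0)*1000,np.hypot(*(h[0]-h[1])[:2]),np.degrees(np.arctan2(*(h[1]-h[0])[[1,0]])))
b=ray(t,[o(p,150,150,3.8) for p in((376,186),(368,138))],0.05);print("bar screws",b*1000,b.mean(0)*1000)
bs=ray(s,[o(p,190,140,4) for p in((227,191),(278,176))],0.05);print("bar screws scene",bs*1000,bs.mean(0)*1000)
# predicted pins in both
for a in(0,):
    C=np.array([.5055,.0122]);an=np.radians(-14.8);u=np.array([np.cos(an),np.sin(an)])
    for z in(.024,.066):
        X=[np.r_[C+k*.05*u,z] for k in(-1,1)]
        print(z,"scene",np.round((proj(s,X)-[190,140])*4,0).tolist(),"top",np.round((proj(t,X)-[150,150])*3.8,0).tolist())
```

```text
pin tips scene [[456.2  21.2  66. ]
 [553.   -3.5  66. ]] [504.57425629   8.8452246   66.        ] 0.0999065293508508 -14.320381309102617
holes top [[482.5 197.3  16. ]
 [581.1 211.3  16. ]] [531.79203026 204.32762735  16.        ] 0.09953501907238912 8.082801812141183
bar screws [[515.8677916  202.29649206  50.        ]
 [547.74341367 206.78947331  50.        ]] [531.80560263 204.54298268  50.        ]
bar screws scene [[514.54437489 199.8110737   50.        ]
 [545.19969861 202.74707464  50.        ]] [529.87203675 201.27907417  50.        ]
0.024 scene [[299.0, 449.0], [527.0, 418.0]] top [[644.0, 269.0], [674.0, 125.0]]
0.066 scene [[302.0, 362.0], [536.0, 334.0]] top [[655.0, 266.0], [687.0, 114.0]]
```

Request:
arm_command(
  commands=[
    [0, 0, 0, 0, 0, -0.17],
    [0, 0, 0, 0, 0, -0.17],
    [0, 0, 0, 0, 0, -0.17],
    [0, 0, 0, 0, 0, 0],
  ],
  gripper=0.3,
  force=50,
)

```text
time_s: 0.65
tool_pos: [0.1997, 0.5123, 0.2079]
ee_rot: [[-0.991, -0.136, -0.0], [-0.136, 0.991, -0.001], [0.0, -0.001, -1.0]]
ft_force: [-0.3, -0.1, 0.1]
gripper_width: 0.649
```

```bash
cat > go.py <<'E'
import sys,numpy as np
from cell import manip
# target x y z (world TCP, m), target tool-y angle deg
T=np.array([float(a) for a in sys.argv[1:4]]);ang=float(sys.argv[4])
s=manip.get_state();R=np.array(s["ee_rot"]);p=np.array(s["tool_pos"])
a=np.degrees(np.arctan2(R[1,1],R[0,1]))
print("t",s["time_s"],"p",np.round(p*1000,1),"yang",round(a,2),"z",np.round(R[:,2],4),"w",round(s["gripper_width"],3),"F",np.round(s["ft_force"],1),"q",np.round(s["q"],2))
print("tool shift mm",np.round(R.T@(T-p)*1000,1),"az",round(-np.radians(ang-a),4))
E
python3 go.py .5315 .203 .12 98
```

```text
t 0.65 p [199.7 512.3 207.9] yang 97.83 z [-3.e-04 -6.e-04 -1.e+00] w 0.649 F [-0.3 -0.1  0.1] q [ 1.    0.26  1.54 -0.    1.35 -0.71]
tool shift mm [-286.6 -351.6   88. ] az -0.0029
```

Request:
arm_command(
  commands=[
    [-29, -35, 0, 0, 0, 0],
    [-29, -35, 0, 0, 0, 0],
    [-29, -35, 0, 0, 0, 0],
    [-29, -35, 0, 0, 0, 0],
    [-29, -35, 0, 0, 0, 0],
  ],
)

```text
time_s: 1.27
tool_pos: [0.3684, 0.358, 0.2082]
ee_rot: [[-0.991, -0.134, 0.0], [-0.134, 0.991, 0.0], [-0.0, 0.0, -1.0]]
ft_force: [0.3, 0.4, 0.2]
gripper_width: 0.649
```

Request:
arm_command(
  commands=[
    [-29, -35, 10, 0, 0, 0],
    [-29, -35, 20, 0, 0, 0],
    [-29, -35, 20, 0, 0, 0],
    [-29, -35, 20, 0, 0, 0],
    [-26, -36, 18, 0, 0, 0],
  ],
)

```text
time_s: 1.9
tool_pos: [0.5333, 0.2032, 0.1194]
ee_rot: [[-0.991, -0.133, -0.0], [-0.133, 0.991, 0.0], [0.0, 0.0, -1.0]]
ft_force: [0.8, 0.5, -0.4]
gripper_width: 0.649
```

Request:
arm_command(
  commands=[
    [0, 0, 0, 0, 0, 0],
    [0, 0, 0, 0, 0, 0],
  ],
)

```text
time_s: 2.15
tool_pos: [0.532, 0.2045, 0.1201]
ee_rot: [[-0.991, -0.135, -0.001], [-0.135, 0.991, 0.0], [0.001, 0.0, -1.0]]
ft_force: [0.6, 0.8, 0.1]
gripper_width: 0.648
```

```bash
python3 go.py .5315 .203 .0213 98
python3 - <<'E'
from cell import camera
from h import *
for n in("wrist","top"):
    c=camera(n);cv2.imwrite(f"pics/{n}1.png",cv2.cvtColor(np.asarray(c["pixels"]),cv2.COLOR_RGB2BGR))
    if n=="wrist":
        pickle.dump(c,open("w1.pkl","wb"))
E
```

```text
t 2.15 p [532.  204.5 120.1] yang 97.76 z [-1.e-03  3.e-04 -1.e+00] w 0.648 F [0.6 0.8 0.1] q [ 0.17  0.37  1.61  0.    1.17 -1.54]
tool shift mm [ 0.6 -1.4 98.8] az -0.0042
```

View pics/wrist1.png

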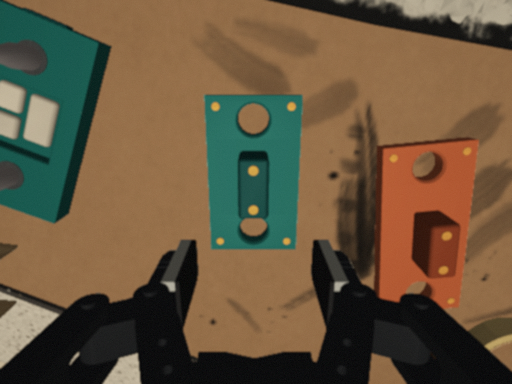

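The wrist view shows the teal plate squarely between the fingers, with the bar screws at (253,170) and (253,210) and the finger midline at about column 254. I'll cross-check the bar position and then descend.

Run:
```python
from h import *
c=pickle.load(open("w1.pkl","rb"))
b=ray(c,[(253,170),(253,210)],.05);print(b*1000,b.mean(0)*1000)
```

```text
[[514.83767882 201.02800635  50.        ]
 [547.29722438 205.42126894  50.        ]] [531.0674516  203.22463764  50.        ]
```

Request:
arm_command(
  commands=[
    [0, -1, 20, 0, 0, 0],
    [0, 0, 20, 0, 0, 0],
    [0, 0, 20, 0, 0, 0],
    [0, 0, 15, 0, 0, 0],
    [0, 0, 0, 0, 0, 0],
  ],
)

```text
time_s: 2.88
tool_pos: [0.5314, 0.2038, 0.0446]
ee_rot: [[-0.99, -0.138, -0.002], [-0.138, 0.99, -0.0], [0.002, -0.0, -1.0]]
ft_force: [-0.2, -0.3, -0.0]
gripper_width: 0.657
```

```bash
python3 go.py .5315 .203 .0215 98
```

```text
t 2.875 p [531.4 203.8  44.6] yang 97.96 z [-1.8e-03 -3.0e-04 -1.0e+00] w 0.657 F [-0.2 -0.3 -0. ] q [ 0.17  0.45  1.69  0.    1.   -1.54]
tool shift mm [ 0.  -0.8 23.1] az -0.0007
```

Request:
arm_command(
  commands=[
    [0, 0, 12, 0, 0, 0],
    [0, -0.5, 10, 0, 0, 0],
    [0, 0, 0, 0, 0, 0],
  ],
)

```text
time_s: 3.25
tool_pos: [0.5319, 0.2026, 0.0223]
ee_rot: [[-0.99, -0.138, -0.002], [-0.138, 0.99, -0.0], [0.002, -0.0, -1.0]]
ft_force: [-0.0, -0.0, -0.0]
gripper_width: 0.65
```

Request:
arm_command(
  commands=[
    [0, 0, 0, 0, 0, 0],
    [0, 0, 0, 0, 0, 0],
    [0, 0, 0, 0, 0, 0],
    [0, 0, 0, 0, 0, 0],
    [0, 0, 0, 0, 0, 0],
  ],
  gripper=-1,
)

```text
time_s: 3.88
tool_pos: [0.5331, 0.2029, 0.0238]
ee_rot: [[-0.99, -0.138, 0.001], [-0.138, 0.99, 0.0], [-0.001, -0.0, -1.0]]
ft_force: [-0.8, -0.6, 4.9]
gripper_width: 0.25
```

```bash
python3 go.py .5315 .203 .13 98
```

```text
t 3.875 p [533.1 202.9  23.8] yang 97.92 z [ 1.2e-03  1.0e-04 -1.0e+00] w 0.25 F [-0.8 -0.6  4.9] q [ 0.17  0.48  1.71 -0.    0.95 -1.54]
tool shift mm [   1.4    0.3 -106.2] az -0.0014
```

Request:
arm_command(
  commands=[
    [0, 0, -10, 0, 0, 0],
    [0, 0, -25, 0, 0, 0],
    [0, 0, -35, 0, 0, 0],
    [0, 0, -35, 0, 0, 0],
    [0, 0, 0, 0, 0, 0],
  ],
)

```text
time_s: 4.5
tool_pos: [0.5345, 0.2032, 0.1309]
ee_rot: [[-0.99, -0.138, 0.006], [-0.138, 0.99, 0.001], [-0.006, 0.0, -1.0]]
ft_force: [0.4, 0.5, -2.9]
gripper_width: 0.255
```

```bash
python3 go.py .506 .011 .13 75.4;python3 - <<'E'
from cell import camera
from h import *
for n in("scene","wrist"):
    c=camera(n);cv2.imwrite(f"pics/{n}2.png",cv2.cvtColor(np.asarray(c["pixels"]),cv2.COLOR_RGB2BGR))
    pickle.dump(c,open(n+"2.pkl","wb"))
E
```

```text
t 4.5 p [534.5 203.2 130.9] yang 97.93 z [ 0.0057  0.001  -1.    ] w 0.255 F [ 0.4  0.5 -2.9] q [ 0.17  0.36  1.6   0.    1.18 -1.54]
tool shift mm [  54.7 -186.5    0.6] az 0.3931
```

View pics/scene2.png

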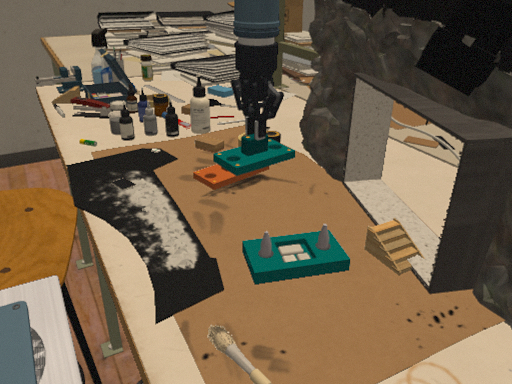

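View pics/wrist2.png

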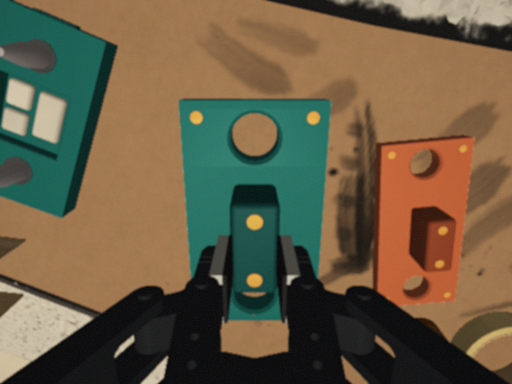

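Scene view: the plate is held level and clear of the bench, and the clay plate hasn't moved. The bar screws in the wrist view are at (255,222) and (255,281). I'll use these to get the plate's offset in the hand.

```bash
cat > inhand.py <<'E'
import sys
from h import *
from cell import manip
def inhand(c,scr,p,R):
    zt=p[2]+.0268
    b=ray(c,scr,zt); m=b.mean(0)
    d=b[1]-b[0]
    print("bar top centre",np.round(m*1000,1),"len",round(np.linalg.norm(d)*1000,1),"ang",round(np.degrees(np.arctan2(d[1],d[0])),2),"minus TCP",np.round((m-p)[:2]*1000,1),"in tool",np.round(R.T@(m-p)*1000,1))
s=manip.get_state()
if __name__=="__main__":
    c=pickle.load(open(sys.argv[1],"rb"));v=[float(a) for a in sys.argv[2:6]]
    inhand(c,[v[:2],v[2:]],np.array(s["tool_pos"]),np.array(s["ee_rot"]))
E
python3 inhand.py wrist2.pkl 255 222 255 281
```

```text
bar top centre [532.2 203.  154.2] len 32.9 ang 7.98 minus TCP [0.3 0.3] in tool [ -0.3   0.2 -26.8]
```

Request:
arm_command(
  commands=[
    [0, 0, 0, 0, 0, 0.1],
    [0, 0, 0, 0, 0, 0.1],
    [0, 0, 0, 0, 0, 0.1],
    [0, 0, 0, 0, 0, 0.093],
    [0, 0, 0, 0, 0, 0],
  ],
)

```text
time_s: 5.22
tool_pos: [0.5312, 0.2026, 0.126]
ee_rot: [[-0.968, 0.251, -0.004], [0.251, 0.968, -0.001], [0.004, -0.002, -1.0]]
ft_force: [-0.1, 0.2, -3.4]
gripper_width: 0.251
```

```bash
python3 go.py .507 .011 .13 75.4
```

```text
t 5.225 p [531.2 202.6 126. ] yang 75.45 z [-4.1e-03 -7.0e-04 -1.0e+00] w 0.251 F [-0.1  0.2 -3.4] q [ 0.17  0.36  1.6  -0.    1.18 -1.15]
tool shift mm [ -24.7 -191.5   -3.7] az 0.0009
```

Request:
arm_command(
  commands=[
    [-3, -15, 0, 0, 0, 0],
    [-4, -30, 0, 0, 0, 0],
    [-5, -40, 0, 0, 0, 0],
    [-5, -40, 0, 0, 0, 0],
    [-4, -35, 0, 0, 0, 0],
  ],
)

```text
time_s: 5.85
tool_pos: [0.5118, 0.0405, 0.1279]
ee_rot: [[-0.968, 0.251, -0.001], [0.251, 0.968, -0.0], [0.001, -0.001, -1.0]]
ft_force: [0.5, 0.2, -3.2]
gripper_width: 0.252
```

Request:
arm_command(
  commands=[
    [-3, -20, 0, 0, 0, 0],
    [-2, -11, 0, 0, 0, 0],
    [0, 0, 0, 0, 0, 0],
    [0, 0, 0, 0, 0, 0],
  ],
)

```text
time_s: 6.35
tool_pos: [0.5096, 0.012, 0.1281]
ee_rot: [[-0.968, 0.251, -0.0], [0.251, 0.968, 0.0], [0.0, 0.0, -1.0]]
ft_force: [-0.9, -0.2, -1.9]
gripper_width: 0.25
```

```bash
python3 go.py .5056 .011 .09 75.4;python3 - <<'E'
from cell import camera
from h import *
for n in("scene","wrist","top"):
    c=camera(n);cv2.imwrite(f"pics/{n}3.png",cv2.cvtColor(np.asarray(c["pixels"]),cv2.COLOR_RGB2BGR))
    pickle.dump(c,open(n+"3.pkl","wb"))
im=cv2.imread("pics/scene3.png")[140:290,210:380]
cv2.imwrite("pics/z3.png",cv2.resize(im,None,fx=4,fy=4,interpolation=cv2.INTER_CUBIC))
E
```

```text
t 6.35 p [509.6  12.  128.1] yang 75.43 z [-2.e-04  4.e-04 -1.e+00] w 0.25 F [-0.9 -0.2 -1.9] q [-0.2   0.26  1.75  0.    1.14 -1.51]
tool shift mm [ 3.6 -1.9 38.1] az 0.0006
```

View pics/z3.png

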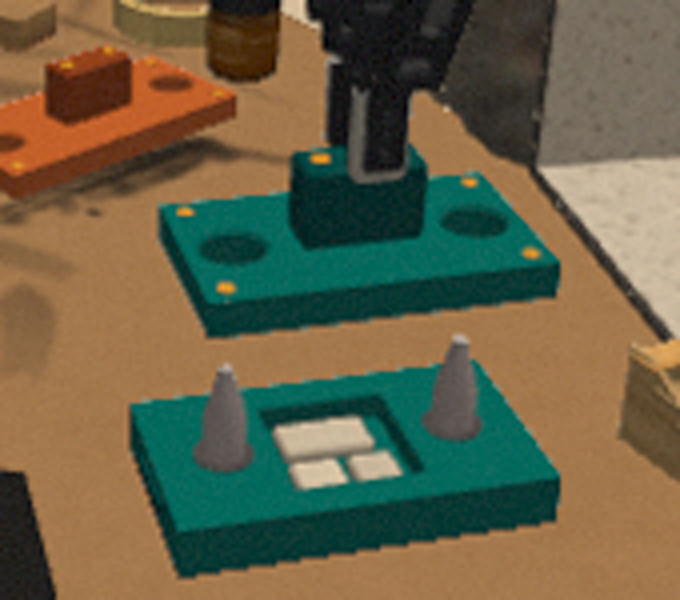

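View pics/wrist3.png

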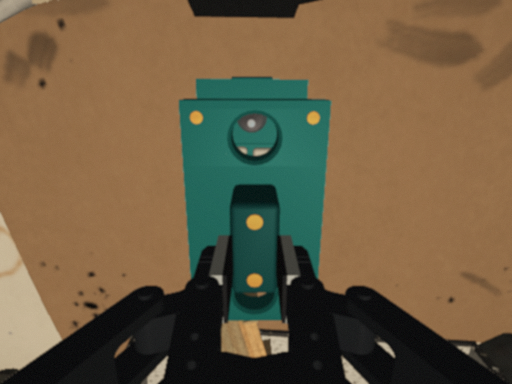

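View pics/top3.png

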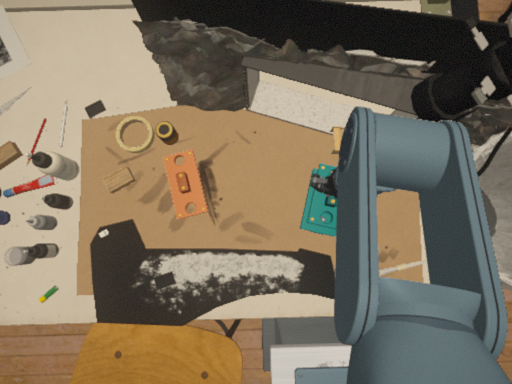

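The wrist view shows the near pin's tip at (251,124) through the hole at (254,134). The scene view has the plate above both pins. I'll use the pin tip to check the base position in the same calibration frame.

```bash
python3 inhand.py wrist3.pkl 255 222 255 281
python3 - <<'E'
from h import *
c=pickle.load(open("wrist3.pkl","rb"))
tip=ray(c,[(251,124)],.066)[0][:2]
an=np.radians(-14.5);u=np.array([np.cos(an),np.sin(an)])
print("tip",tip*1000,"centre",(tip+.05*u)*1000)
s=pickle.load(open("scene3.pkl","rb"))
o=lambda p:np.array(p)/4+[210,140]-.375
t=ray(s,[o((226,369)),o((460,339))],.066);print("scene pins",t.mean(0)*1000)
sc=ray(s,[o(p) for p in((186,212),(227,288),(531,253),(470,183))],.1281-.0227+.016)
print("scene plate screws",sc[:,:2]*1000,sc.mean(0)*1000)
E
```

```text
bar top centre [508.2  12.5 155. ] len 32.5 ang -14.48 minus TCP [-1.5  0.3] in tool [  1.5  -0.1 -26.8]
tip [457.80584325  22.85880795] centre [506.21322527  10.33980775]
scene pins [504.57425629   8.8452246   66.        ]
scene plate screws [[455.14569423  54.25359881]
 [439.80312249  -4.91821844]
 [556.92247006 -35.34903789]
 [572.15930577  23.21199458]] [506.00764814   9.29958427 121.4       ]
```

Request:
arm_command(
  commands=[
    [2, -1.5, 10, 0, 0, 0],
    [0, 0, 14, 0, 0, 0],
    [0, 0, 10, 0, 0, 0],
    [0, 0, 0, 0, 0, 0],
    [0, 0, 0, 0, 0, 0],
  ],
)

```text
time_s: 7.12
tool_pos: [0.5075, 0.0104, 0.0942]
ee_rot: [[-0.968, 0.252, 0.0], [0.252, 0.968, -0.0], [-0.0, -0.0, -1.0]]
ft_force: [0.8, -0.1, -1.9]
gripper_width: 0.249
```

```bash
python3 go.py .507 .0107 .07 75.4;python3 - <<'E'
from cell import camera
from h import *
for n in("scene","wrist"):
    c=camera(n);cv2.imwrite(f"pics/{n}4.png",cv2.cvtColor(np.asarray(c["pixels"]),cv2.COLOR_RGB2BGR))
    pickle.dump(c,open(n+"4.pkl","wb"))
a=cv2.resize(cv2.imread("pics/scene4.png")[160:290,230:360],(520,520),interpolation=cv2.INTER_CUBIC)
cv2.imwrite("pics/z4.png",a)
E
```

```text
t 7.125 p [507.5  10.4  94.2] yang 75.4 z [ 1.e-04 -0.e+00 -1.e+00] w 0.249 F [ 0.8 -0.1 -1.9] q [-0.2   0.29  1.79 -0.    1.06 -1.52]
tool shift mm [ 0.6  0.1 24.2] az 0.0
```

View pics/z4.png

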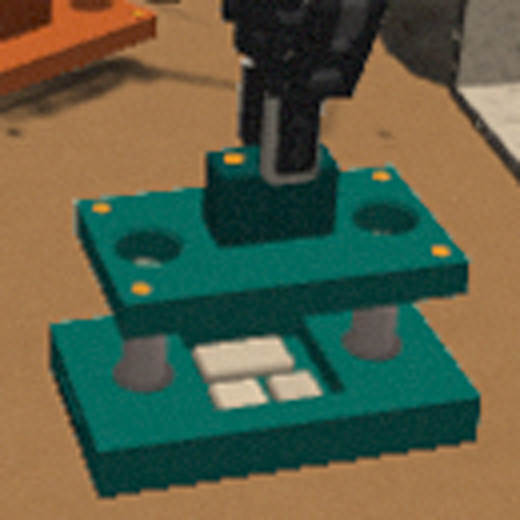

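View pics/wrist4.png

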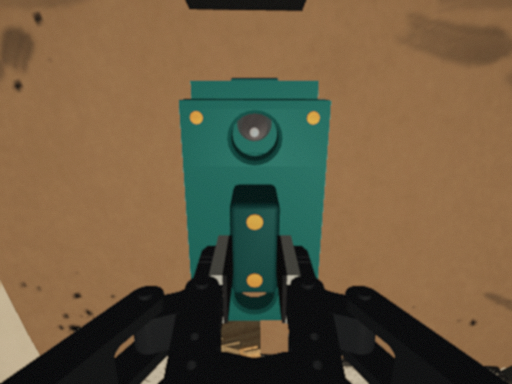

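The tip (254,131) is nearly centred in the hole, and the scene view shows both pins under their holes. Checking the residual.

```bash
python3 inhand.py wrist4.pkl 255 222 255 281
python3 - <<'E'
from h import *
c=pickle.load(open("wrist4.pkl","rb"))
print("tip",ray(c,[(254,131)],.066)*1000,"hole",ray(c,[(254.5,134)],.0942-.0227+.016)*1000)
E
```

```text
bar top centre [506.2  10.8 121.4] len 32.5 ang -14.54 minus TCP [-1.5  0.4] in tool [  1.6   0.  -26.8]
tip [[456.57629104  23.16962918  66.        ]] hole [[455.21566771  23.81714604  87.5       ]]
```

Request:
arm_command(
  commands=[
    [-0.5, 0, 8, 0, 0, 0],
    [0, 0, 8, 0, 0, 0],
    [0, 0, 8, 0, 0, 0],
    [0, 0, 0, 0, 0, 0],
    [0, 0, 0, 0, 0, 0],
  ],
)

```text
time_s: 7.85
tool_pos: [0.5079, 0.0104, 0.0702]
ee_rot: [[-0.968, 0.252, -0.0], [0.252, 0.968, 0.0], [0.0, -0.0, -1.0]]
ft_force: [0.2, -0.1, -2.8]
gripper_width: 0.255
```

```bash
python3 go.py .507 .0107 .05 75.4
```

```text
t 7.85 p [507.9  10.4  70.2] yang 75.4 z [-1.e-04  0.e+00 -1.e+00] w 0.255 F [ 0.2 -0.1 -2.8] q [-0.2   0.32  1.82 -0.    1.   -1.52]
tool shift mm [ 0.9  0.1 20.2] az -0.0
```

Request:
arm_command(
  commands=[
    [0, 0, 5, 0, 0, 0],
    [0, 0, 5, 0, 0, 0],
    [0, 0, 4, 0, 0, 0],
    [0, 0, 0, 0, 0, 0],
  ],
)

```text
time_s: 8.35
tool_pos: [0.5074, 0.0105, 0.0557]
ee_rot: [[-0.968, 0.252, -0.001], [0.252, 0.968, 0.0], [0.001, -0.0, -1.0]]
ft_force: [-1.2, 0.5, -3.5]
gripper_width: 0.254
```

Request:
arm_command(
  commands=[
    [0, 0, 3, 0, 0, 0],
    [0, 0, 3, 0, 0, 0],
    [0, 0, 2.5, 0, 0, 0],
    [0, 0, 0, 0, 0, 0],
    [0, 0, 0, 0, 0, 0],
  ],
)

```text
time_s: 8.98
tool_pos: [0.5078, 0.0103, 0.0479]
ee_rot: [[-0.968, 0.252, 0.0], [0.252, 0.968, -0.0], [-0.0, -0.0, -1.0]]
ft_force: [0.1, 0.3, 0.1]
gripper_width: 0.247
```

```bash
python3 go.py .507 .0107 .0465 75.4;python3 - <<'E'
from cell import camera
from h import *
for n in("scene","wrist"):
    c=camera(n);cv2.imwrite(f"pics/{n}5.png",cv2.cvtColor(np.asarray(c["pixels"]),cv2.COLOR_RGB2BGR))
    pickle.dump(c,open(n+"5.pkl","wb"))
a=cv2.resize(cv2.imread("pics/scene5.png")[160:290,230:360],(520,520),interpolation=cv2.INTER_CUBIC)
cv2.imwrite("pics/z5.png",a)
E
```

```text
t 8.975 p [507.8  10.3  47.9] yang 75.41 z [ 1.e-04 -1.e-04 -1.e+00] w 0.247 F [0.1 0.3 0.1] q [-0.2   0.35  1.84 -0.    0.95 -1.52]
tool shift mm [0.9 0.1 1.4] az 0.0001
```

View pics/z5.png

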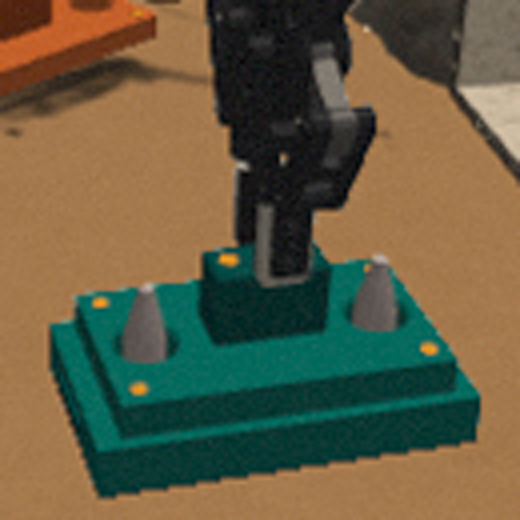

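The plate is over both pins and the weight reading has gone to about 0, so it has made contact. I'll nudge it 1 mm further, then release.

Request:
arm_command(
  commands=[
    [0, 0, 1, 0, 0, 0],
    [0, 0, 0, 0, 0, 0],
    [0, 0, 0, 0, 0, 0],
  ],
)

```text
time_s: 9.45
tool_pos: [0.5078, 0.0103, 0.0477]
ee_rot: [[-0.968, 0.252, 0.0], [0.252, 0.968, -0.0], [-0.001, -0.0, -1.0]]
ft_force: [-3.8, 0.7, 8.7]
gripper_width: 0.25
```

Request:
arm_command(
  commands=[
    [0, 0, 0, 0, 0, 0],
    [0, 0, 0, 0, 0, 0],
    [0, 0, 0, 0, 0, 0],
    [0, 0, 0, 0, 0, 0],
    [0, 0, 0, 0, 0, 0],
  ],
  gripper=0.3,
)

```text
time_s: 10.07
tool_pos: [0.5078, 0.0104, 0.0466]
ee_rot: [[-0.968, 0.252, -0.0], [0.252, 0.968, 0.0], [0.0, 0.0, -1.0]]
ft_force: [0.4, 0.5, 0.4]
gripper_width: 0.648
```

Request:
arm_command(
  commands=[
    [0, 0, -10, 0, 0, 0],
    [0, 0, -25, 0, 0, 0],
    [0, 0, -35, 0, 0, 0],
    [0, 0, -40, 0, 0, 0],
    [0, 0, 0, 0, 0, 0],
  ],
)

```text
time_s: 10.7
tool_pos: [0.5103, 0.0099, 0.1607]
ee_rot: [[-0.968, 0.252, 0.008], [0.252, 0.968, -0.002], [-0.008, 0.0, -1.0]]
ft_force: [-0.1, -0.5, 1.0]
gripper_width: 0.649
```

```bash
python3 go.py .507 .0107 .0465 75.4;python3 - <<'E'
from cell import camera
from h import *
for n in("scene","wrist","top"):
    c=camera(n);cv2.imwrite(f"pics/{n}6.png",cv2.cvtColor(np.asarray(c["pixels"]),cv2.COLOR_RGB2BGR))
    pickle.dump(c,open(n+"6.pkl","wb"))
a=cv2.resize(cv2.imread("pics/scene6.png")[160:290,230:360],(520,520),interpolation=cv2.INTER_CUBIC)
cv2.imwrite("pics/z6.png",a)
E
```

```text
t 10.7 p [510.3   9.9 160.7] yang 75.41 z [ 0.0078 -0.0015 -1.    ] w 0.649 F [-0.1 -0.5  1. ] q [-0.2   0.22  1.71  0.    1.21 -1.52]
tool shift mm [  4.3  -0.2 114.2] az 0.0001
```

View pics/z6.png

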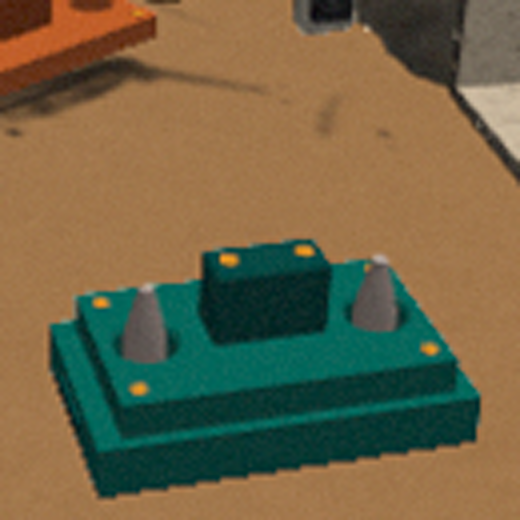

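View pics/wrist6.png

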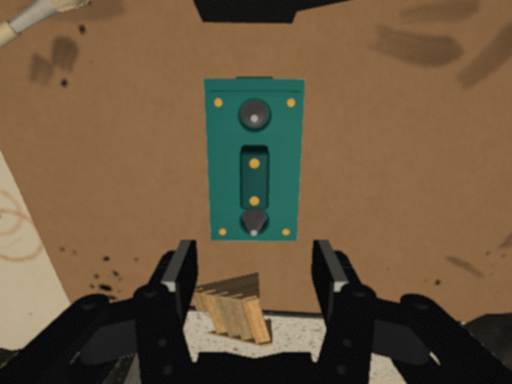

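Both views show the plate flat on the base with a pin in each hole. The gripper is open and clear. One last numeric check of seating and clay position, then I'll hand in.

Run:
```python
from h import *
from cell import manip
s=pickle.load(open("scene6.pkl","rb"))
o=lambda p:np.array(p)/4+[230,160]-.375
sc=ray(s,[o(p) for p in((230,260),(304,251))],.074);print("bar scene",sc.mean(0)*1000,"pins were 504.6 8.8")
t=ray(s,[o((147,289)),o((379,259))],.066);print("pins",t.mean(0)*1000)
for f in("v0.pkl","top6.pkl"):
    c=pickle.load(open(f,"rb"));c=c.get("top",c)
    h=cv2.cvtColor(np.asarray(c["pixels"]),cv2.COLOR_RGB2HSV)[140:230,155:215]
    m=cv2.inRange(h,(3,150,120),(13,255,255));M=cv2.moments(m,True);print("clay px",M["m10"]/M["m00"],M["m01"]/M["m00"],M["m00"])
manip.hand_in(); print(manip.get_state()["time_s"])
```

```text
bar scene [505.61597456   9.54518814  74.        ] pins were 504.6 8.8
pins [504.5679029    8.84832776  66.        ]
clay px 30.063701923076923 44.17608173076923 1664.0
clay px 29.97684338817794 44.284582571602684 1641.0
the job is handed in; nothing more can be done
the job is handed in; nothing more can be done
```

I closed the teal mould and handed the job in after about 11 s of the 38 s allowed; the hand-in reports no verdict. I gripped the top plate by its bar, turned it into line with the base and lowered it level over both pins. It stayed held until it touched down, then I released it and raised the gripper about 110 mm clear.

**Last checks:**
- **Position:** the bar centre is about 1.3 mm from the midpoint of the pins in the scene view (limit 12 mm).
- **Seating:** the plate looks flat on the base with a pin through each hole. I judged flatness from the pictures and from contact. The weight on the wrist fell to zero, and the last 1 mm nudge pushed back with about 9 N.
- **Clay plate:** its position in the top view changed by about 0.1 pixel (roughly 0.3 mm), so it was not disturbed.
- **Disagreement:** the camera views differed by about 2–3 mm on absolute positions, but agreed to 1–2 mm on where the plate was relative to the base.

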